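# Clip the scope tube into its cradle and bed it in the lamp block

## Task

Take the black inspection-scope tube from its wooden rest, snap it sideways into both spring clips of the aluminium cradle, then slide it along in the clips until its brass nose is in the socket of the blue lamp block and push its shoulder home against the block, with about 8 N more than it takes to slide the tube. It holds glass, so press no harder than about 20 N into the clips and keep well under 20 N against the block; leave the other things on the bench where they are and let go of the tube.

Things in the scene. Friction and masses are not known exactly. Their poses are not given: they have to be found in the camera images.
- tube_mid (a point): Centre of the black scope tube, on its axis: a smooth cylinder 24 mm in diameter, 150 mm long, 90 to 180 g. x runs along the tube towards its nose end (a brass band, then a brass nose 10 mm in diameter and 7 mm long); the other end has a grey band. It starts level, axis 34 mm above the table, on the wooden rest, its middle free to grasp from above.
- tube_shoulder (a point): Centre of the tube's flat shoulder at the nose end, on the axis, 75 mm from the tube's centre; same axes. The nose stands 7 mm out of this face.
- rest: Dark wooden rest, fixed, that holds the tube at the start: base 130 x 50 x 6 mm and two V-blocks 14 mm wide, 27 mm tall, at x = -50 and +50 mm. Origin on the table under its middle. The tube's centre lies within 10 mm of the rest's middle, with its nose to the rest's +x.
- clips (a point): Middle of the cradle between its two C-shaped spring clips, on the axis of a seated tube, 34 mm above the table. x runs along the clips' axis to the lamp block, z up. The tube goes in from straight above: it touches the lips 19 mm above its seat, the two clips take 5 to 16 N to open, then snap. At the seat the force rises steeply; a seated tube slides with a drag of 2 to 8 N, more if it is pressed down or sideways.
- cradle: The whole cradle, fixed: base plate 205 x 56 x 6 mm, clips, lamp block. Origin on the table under the middle of the clips, x to the lamp block. The clips are 12 mm wide, at x = -50 and +50 mm, each two sprung steel jaws 35 mm wide over all, 47 mm tall, with rolled lips of 3 mm radius centred 44 mm above the table and 16 mm apart at the mouth; inside, black V-seats.
- lamp_face (a point): Centre of the socket in the blue lamp block's face, 89 mm from the middle of the clips along x; same axes. The socket is a 16 mm square hole, 8 mm deep and closed at the top: the nose enters only by sliding along x, so snap the tube in with its shoulder at least 9 mm short of the face (14 mm if centred over the clips). Home, the shoulder lies flat on the hard face.
- lamp: The blue lamp block, fixed to the cradle, 42 mm wide, 58 mm tall (fins to 62 mm), 34 mm long. Origin on the table under the middle of its face; x away from the clips.
- tube: The same scope tube; its origin is the tube's centre, x towards the nose.
- loupe: Watchmaker's eye loupe, black tapered cup, 42 mm wide, 30 mm tall. A bystander; origin at the centre of its underside.
- tin: Small jar with a black cap, 38 mm wide, 45 mm tall. A bystander; origin at the centre of its underside.
- case_ring: Steel watch-case ring, 42 mm across, 9 mm tall. A bystander; origin at the centre of its underside.
- spare_tube: Short upright aluminium tube with a red band, 20 mm wide, 50 mm tall; it is not the scope tube. A bystander; origin at the centre of its underside.
- driver_set: Flat grey box of four coloured small screwdrivers, 110 x 75 x 18 mm. A bystander; origin at the centre of its underside.
- movement_holder: Small aluminium movement holder on four feet, 40 x 30 x 20 mm. A bystander; origin at the centre of its underside.
Not all that is in view belongs to the job. Of the things like the tube, leave any that is pink or purple; of the rest the larger one is meant.

How it is judged:
By the outcome, as a careful person would: the job done as asked, in the order asked, and still so for the second after the job is handed in, with the robot touching nothing.
It also fails if it takes over 67 s, if anything falls off the work surface, if the arm or the gripper's body presses on something with over 40 N, if the wrist force passes 120 N, or if a joint passes its speed limit or range.

## Robot

A 6-joint arm with a two-finger parallel gripper is mounted at the origin on the work surface. World frame = base frame: x ahead of the robot, y to its left, z up, the work surface at z = 0. Lengths are in mm, angles in degrees, forces in N, time in s.
With the tool pointing down it reaches from about 425 to 950 mm from the base axis. Payload 14.7 kg.
Tool frame: the origin (TCP) lies on the centre line of the jaws, within the pads' length; the fingertips stand 25 mm ahead of it and the grasp point (between the pads) lies 6 mm ahead of it; x points along the fingers, y is the direction in which the jaws open and shut, and the axes are right-handed (so a half turn about x gives the same grasp; the last joint's range is limited). The gripper opens to 85 mm and grips with 20 to 120 N. Pads are 22 mm wide; open, the fingers measure 114 mm over their backs; the gripper's body (76 mm by 85 mm) begins 54 mm behind the grasp point. The pads swing forward as they close: fully open they stand 13 mm farther back than shut.
Start: joints at [-76.009, 27.513, 91.461, -0, 61.026, -2.67], TCP at [186.384, -622.699, 256.297] pointing down, gripper open.
Joint ranges: [-157.49, 157.49], [-46.99, 117.5], [13.45, 153.17], [-89.5, 269.5], [5.16, 153.95], [-167.48, 167.48]. Speed limits (degrees/s): [108.29, 108.29, 136.94, 172.46, 172.46, 172.46].

## Interface

Orientations are given as [roll, pitch, yaw] about the fixed x, y, z axes, in that order (R = Rz(yaw) Ry(pitch) Rx(roll)).
In Python, from rig import * gives the robot as it stands. The module is installed in compiled form; this text tells all that it offers. Calls block until the motion is done:
- reach(position, orientation): joint-space move of the TCP to a pose.
- line_to(position, vel=150, orientation=None, force_limit=None): straight line of the TCP; orientation=None keeps the orientation; vel is the mean speed in mm/s. With force_limit (N) it stops when the force on the tool has changed by that much, and returns True; else False.
- movej(angles): joint-space move.
- gripper_to(opening): opening from 0.0 (shut) to 1.0 (fully open); the grip force is fixed at half the most; returns when the fingers have stopped.
- dwell(seconds).
- ik(position, orientation): joint angles nearest the present ones, or None.
- snapshot(name): name is "scene" or "top" or "wrist"; returns a dict with "img" (420x560x3 uint8, red, green, blue), "vertical_fov" (degrees; the focal length in pixels is half the picture's height over the tangent of half this angle, whatever the lens; pixels are square), "cx", "cy" (the principal point, pixels), "k1" (the pictures are not rectified: a ray, as slopes to the right and down, at radius r is drawn at 1 + k1 r^2 times it, then the intrinsics apply), "xyz" and "orientation" of the camera in the world. Camera axes: x right, y down, z forward; pixel columns grow to the right and rows downward; lengths in mm; the calibration is good to about 2 mm. A picture is of the moment at which its call begins. There is no depth.
A pose or a line that the arm cannot do raises Unreachable and nothing moves.
- close_job(): hands the job in, once; it reports no verdict.
Trained networks look in the newest picture that a camera, given by its name, has taken for a name from the list of things; names that differ only in an ending like _2 or _b are one class to them, and where a whole thing is asked for, a point or a joint stands for the part that bears it (a point fixed in the world has none). Each returns a list of dicts, best first, with "score" (0 to 1); they miss things now and then, are a little off and sometimes report something else, mostly with a low value. They report only what shows in the picture. A call takes as long as a camera call. They do not tell look-alikes from the thing itself.
- recognise(query, camera): "at" ([x, y, z] in mm, in world coordinates, good to about 4 mm: the middle of the surface that is visible of it).
- silhouettes(query, camera): "mask" (420x560 bool, what is visible of it).
- mark_of(query, camera): "at" ([x, y, z] in mm, in world coordinates, good to about 4 mm: a listed point, or the origin of a listed thing).
Readings, each from a call of its own:
- get_time_s(): time.
- get_joint_positions(): joint angles.
- get_dq(): joint speeds.
- get_joint_efforts(): joint torques, N m.
- get_tool_pos(): TCP position.
- get_orientation(): TCP orientation.
- get_force(): force on the tool from outside, world axes, zero at the start.
- get_ft_torque(): the same for the moment, N m.
- get_opening(): opening from 0.0 (shut) to 1.0 (fully open).
Only numpy, scipy, OpenCV 4.12 (cv2) and the standard library are available. Lean on these libraries where they do the work, as an engineer would, in place of code of your own. Each camera call takes 0.05 s, during which the arm holds its last target.

## Working session

There is one attempt and no reset: what is moved stays moved. The work goes in short steps, each a Python script; the robot and the scene stay as the last script left them, time stands still between calls to the robot, and variables do not carry over. Pictures are saved under pics/ and viewed, and the job is handed in when it is done.

```bash
mkdir -p pics; python3 - <<'E'
from rig import *
import cv2,numpy as np
for c in ["scene","top","wrist"]:
    s=snapshot(c); cv2.imwrite(f"pics/a_{c}.png",s["img"][:,:,::-1])
    print(c,s["vertical_fov"],s["cx"],s["cy"],s["k1"],s["xyz"],s["orientation"])
for c in ["scene","top"]:
    for q in ["tube_mid","tube_shoulder","rest","clips","cradle","lamp_face","lamp"]:
        print(c,q,[(np.round(d["at"],1).tolist(),round(d["score"],2)) for d in mark_of(q,c)][:4])
print(get_time_s(),get_orientation())
E
```

```text
scene 45.50483161544186 277.86871331405683 216.7581019451623 -0.012887841347354767 [1186.73308548  100.53188927 1072.39880924] [-145.75370962   -0.27234671   98.34418643]
top 54.98030850309022 278.25205889566547 210.84006022149984 -0.061482800963498146 [ 412.65177603  -17.16823303 1034.40968136] [-174.81577313   -0.48969334  -90.22806293]
wrist 60.476038887614315 279.22032804308066 199.73167552640595 -0.08696954440887432 [ 266.98127632 -598.85232282  373.49819645] [ 1.61185928e+02  5.64168921e-02 -7.33459109e+01]
scene tube_mid [([220.6, 329.6, 10.5], 0.93), ([692.2, 173.9, 7.4], 0.61), ([521.2, 188.0, 32.5], 0.58), ([596.6, 67.7, 7.0], 0.54)]
scene tube_shoulder [([749.9, 186.9, 9.2], 0.92), ([598.2, 192.2, 34.4], 0.73), ([156.2, 280.4, 10.0], 0.72), ([630.0, 101.7, 7.4], 0.62)]
scene rest [([522.4, -204.0, 35.9], 0.73), ([529.4, 186.5, -0.6], 0.65), ([739.1, -30.2, 4.8], 0.59)]
scene clips [([522.9, -206.6, 32.6], 0.91)]
scene cradle [([528.1, -204.8, -0.4], 0.77), ([431.6, 26.0, -0.1], 0.17)]
scene lamp_face [([613.5, -174.9, 34.1], 0.93), ([634.4, -373.0, -1.6], 0.69), ([526.5, -204.9, -3.3], 0.67)]
scene lamp [([613.7, -178.3, 1.4], 0.9)]
top tube_mid [([215.5, 321.6, 13.1], 0.98), ([524.2, 188.1, 33.6], 0.97), ([694.4, 176.5, 5.9], 0.75), ([595.7, 66.9, 10.7], 0.58)]
top tube_shoulder [([155.1, 283.4, 17.0], 0.83), ([593.3, 190.2, 33.3], 0.76), ([625.9, 103.9, 9.1], 0.5), ([748.8, 185.2, 10.1], 0.5)]
top rest [([531.0, 191.6, -3.1], 0.71)]
top clips [([526.4, -203.3, 34.0], 0.91), ([632.3, -374.7, 1.3], 0.62), ([430.4, 26.9, -2.7], 0.25)]
top cradle [([523.1, 186.7, 32.3], 0.6)]
top lamp_face [([611.7, -176.7, 34.9], 0.93)]
top lamp [([615.7, -178.8, -1.2], 0.66)]
0.85 [-161.53441584   89.99847821   35.12712618]
```

View pics/a_scene.png

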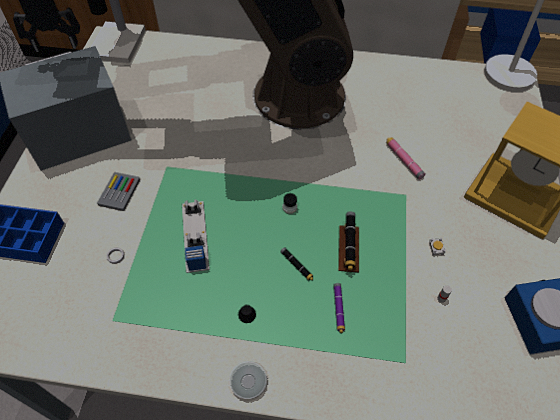

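View pics/a_top.png

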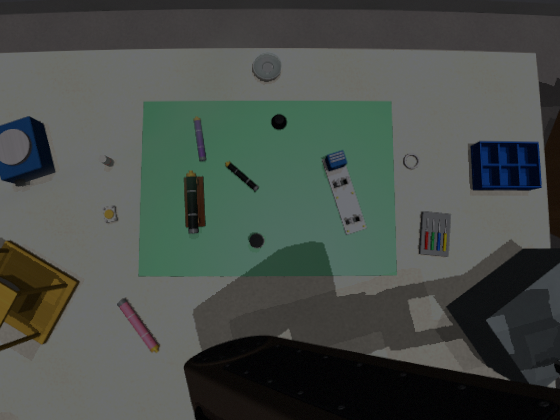

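The tube on the rest is at about (523, 188), column 192 and rows 170–235 in the top view. The small black look-alike, the purple one and the pink one are decoys. The cradle is at about (525, -205), yaw around 17°. Next I'll take closer wrist views.

```bash
cat > h.py <<'E'
from rig import *
import cv2,numpy as np
from scipy.spatial.transform import Rotation as Ro
def look(c,fn):
    s=snapshot(c); cv2.imwrite(f"pics/{fn}.png",s["img"][:,:,::-1]); np.save(f"pics/{fn}.npy",s,allow_pickle=True); return s
def K(s):
    f=210/np.tan(np.radians(s["vertical_fov"]/2)); return f
def proj(s,P):
    R=Ro.from_euler('xyz',s["orientation"],degrees=True).as_matrix()
    p=(np.atleast_2d(P)-s["xyz"])@R; a=p[:,:2]/p[:,2:]; r2=(a**2).sum(1,keepdims=True)
    return a*(1+s["k1"]*r2)*K(s)+[s["cx"],s["cy"]]
def unproj(s,uv,z):
    R=Ro.from_euler('xyz',s["orientation"],degrees=True).as_matrix()
    d=(np.atleast_2d(uv).astype(float)-[s["cx"],s["cy"]])/K(s); a=d.copy()
    for _ in range(10): a=d/(1+s["k1"]*(a**2).sum(1,keepdims=True))
    v=np.c_[a,np.ones(len(a))]@R.T
    return s["xyz"]+v*((z-s["xyz"][2])/v[:,2])[:,None]
def m(q,c,n=3,f=mark_of): 
    print(c,q,[(np.round(d["at"],1).tolist(),round(d["score"],2)) for d in f(q,c)][:n])
def yo(th,flip): return [180.0 if flip else 0.0,90,th]
E
python3 - <<'E'
from h import *
t0=get_time_s()
print([ik([525,-205,150],yo(17,f)) for f in (0,1)]); print([ik([523,188,150],yo(1,f)) for f in (0,1)])
reach([525,-205,190],yo(17,1)); print(get_time_s())
s=look("wrist","b_cr")
print(s["xyz"],s["orientation"])
for q in ["clips","cradle","lamp_face","lamp"]: m(q,"wrist")
print(get_time_s(), get_tool_pos(),get_orientation())
E
```

```text
[array([ -24.41123175,   28.22465889,  108.63016782,    0.        ,
         43.14517329, -131.41123175]), array([-24.41123175,  28.22465889, 108.63016782,   0.        ,
        43.14517329,  48.58876825])]
[array([ 1.66464239e+01,  2.77120478e+01,  1.09657927e+02, -2.54444375e-14,
        4.26300256e+01, -7.43535761e+01]), array([ 1.66464239e+01,  2.77120478e+01,  1.09657927e+02, -2.54444375e-14,
        4.26300256e+01,  1.05646424e+02])]
2.8083
[ 605.42650579 -181.79217141  307.89075506] [ 1.61193223e+02 -2.50957111e-02 -7.30583852e+01]
wrist clips [([526.1, -206.2, 37.5], 0.77)]
wrist cradle [([529.6, -200.8, 0.7], 0.71)]
wrist lamp_face [([445.1, -429.6, 0.9], 0.25)]
wrist lamp [([611.7, -174.4, -0.0], 0.76), ([634.4, -372.6, -2.9], 0.73)]
3.0583 [ 524.87231985 -205.5200323   190.01235453] [111.25847138  89.99569519 -51.78612168]
```

View pics/b_cr.png

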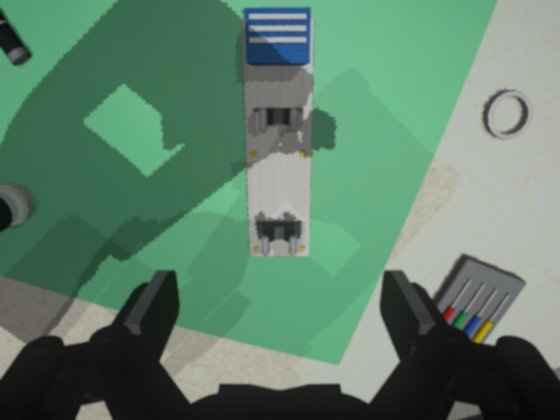

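```bash
python3 - <<'E'
import cv2
i=cv2.imread("pics/b_cr.png")[0:270,220:340]
i=cv2.resize(i,None,fx=5,fy=5,interpolation=cv2.INTER_CUBIC)
import numpy as np
cv2.imwrite("pics/b_z1.png",cv2.convertScaleAbs(i[450:750],alpha=1.5)); cv2.imwrite("pics/b_z2.png",cv2.convertScaleAbs(i[950:1350],alpha=1.5)); cv2.imwrite("pics/b_z3.png",cv2.convertScaleAbs(i[0:450],alpha=1.5))
E
```

```text
(no output)
```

View pics/b_z1.png

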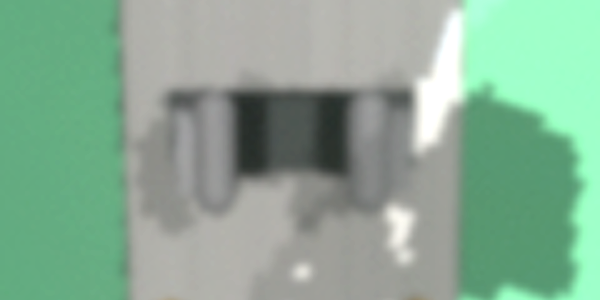

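View pics/b_z2.png

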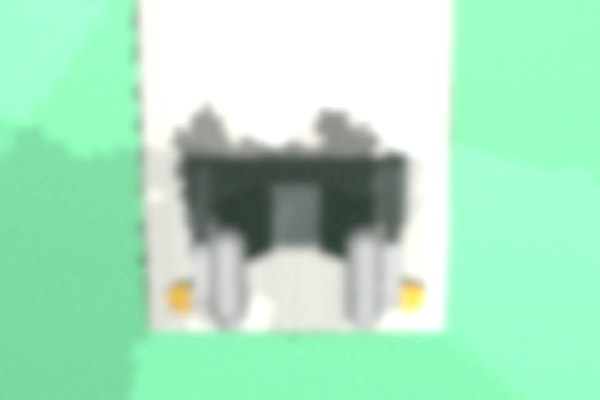

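View pics/b_z3.png

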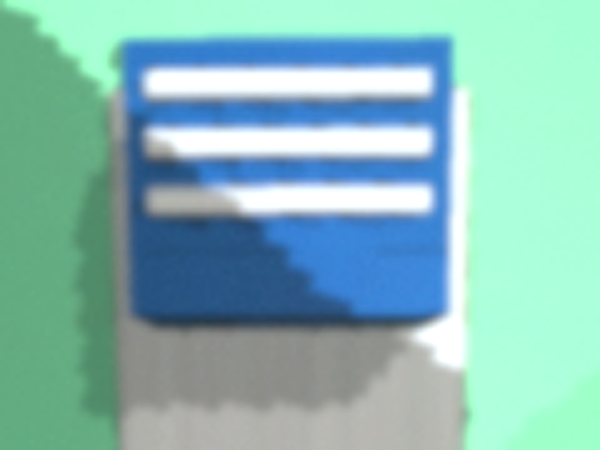

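```bash
python3 - <<'E'
from h import *
s=np.load("pics/b_cr.npy",allow_pickle=True).item()
F=unproj(s,[[263,120],[294,120],[278.5,107.6],[278.5,132.4]],46.5)
B=unproj(s,[[265.6,245.8],[292.8,245.8],[279.2,236],[279.2,255.6]],46.5)
print(F.round(1),B.round(1))
f=F[:2].mean(0);b=B[:2].mean(0); d=f-b; print(f,b,np.hypot(*d[:2]),np.degrees(np.arctan2(d[1],d[0])),(f+b)/2)
# plate
P=unproj(s,[[249.5,257-1+1],[309,256]],6); print(P,np.hypot(*(P[1]-P[0])[:2]), P.mean(0), np.degrees(np.arctan2(*(P[0]-P[1])[[1,0]]))-90)
L=unproj(s,[[244.4,7.6],[310.4,7.6],[246.5,63],[309.5,63]],58); print(L)
Pe=unproj(s,[[219+122/5+.6,80],[220+466/5,80],[220+145/5.,200],[220+452/5,200]],6);print(Pe, (Pe[0]+Pe[1])/2,(Pe[2]+Pe[3])/2)
E
```

```text
[[ 574.6 -179.2   46.5]
 [ 581.1 -200.4   46.5]
 [ 586.1 -187.3   46.5]
 [ 569.3 -192.4   46.5]] [[ 479.8 -208.8   46.5]
 [ 486.1 -229.7   46.5]
 [ 491.2 -216.7   46.5]
 [ 474.5 -221.8   46.5]]
[ 577.82150298 -189.78191171   46.5       ] [ 482.93127953 -219.20910226   46.5       ] 99.34844764696884 17.229617476841774 [ 530.37639126 -204.49550698   46.5       ]
[[ 444.66835101 -201.73779707    6.        ]
 [ 461.9283673  -254.83359761    6.        ]] 55.830745983078 [ 453.29835915 -228.28569734    6.        ] 18.00794953962884
[[ 640.82475892 -148.02463061   58.        ]
 [ 653.01270189 -188.09325598   58.        ]
 [ 608.53934998 -158.49363057   58.        ]
 [ 620.58806733 -198.07666089   58.        ]]
[[ 596.02383807 -155.23402294    6.        ]
 [ 612.20848668 -208.38453747    6.        ]
 [ 499.07670744 -186.33765571    6.        ]
 [ 514.92128714 -238.38040445    6.        ]] [ 604.11616238 -181.8092802     6.        ] [ 506.99899729 -212.35903008    6.        ]
```

```bash
python3 - <<'E'
from h import *
reach([523,188,190],yo(1,1)); print(get_time_s())
s=look("wrist","c_tu")
for q in ["tube_mid","tube_shoulder","rest"]: m(q,"wrist")
print(get_time_s(), get_tool_pos(),s["xyz"],s["orientation"])
i=cv2.imread("pics/c_tu.png")[60:300,200:360]
cv2.imwrite("pics/c_z.png",cv2.convertScaleAbs(cv2.resize(i,(400,600),interpolation=cv2.INTER_CUBIC),alpha=2.0))
E
```

```text
4.5167
wrist tube_mid [([595.8, 67.9, 4.4], 0.96), ([524.3, 188.4, 39.4], 0.73), ([601.7, 193.2, 29.0], 0.47)]
wrist tube_shoulder [([599.7, 191.4, 29.7], 0.82), ([629.6, 106.2, 9.5], 0.71)]
wrist rest []
4.7167 [523.35670143 187.1766172  190.02631595] [607.43853035 188.37125272 307.77228796] [ 1.61185292e+02  2.17098676e-02 -8.90246964e+01]
```

View pics/c_tu.png

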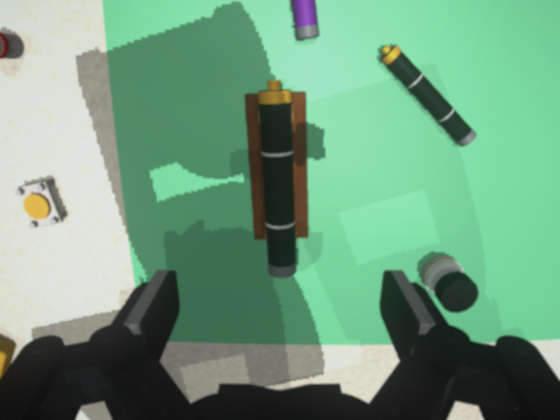

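View pics/c_z.png

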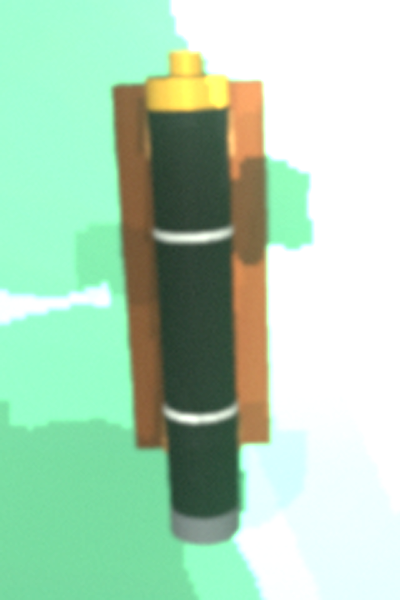

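```bash
python3 - <<'E'
from h import *
s=np.load("pics/c_tu.npy",allow_pickle=True).item()
c=lambda x,y:[200+x/2.5,60+y/2.5]
A=unproj(s,[c(188,95),c(204,515)],36); print(A, np.degrees(np.arctan2(*(A[0]-A[1])[[1,0]])))
E=unproj(s,[c(188,78),c(204,543)],46); print(E,E.mean(0), np.hypot(*(E[0]-E[1])[:2]))
B=unproj(s,[c(188,78)],34); print(B)
print(unproj(s,[c(147,95),c(229,95),c(170,515),c(238,515)],36))
E
```

```text
[[593.43164409 191.17792936  36.        ]
 [455.18404801 183.8522912   36.        ]] 3.0332242642243195
[[598.60782775 191.13990874  46.        ]
 [450.21597517 183.81385524  46.        ]] [524.41190146 187.47688199  46.        ] 148.57258486213394
[[598.20301626 191.26682772  34.        ]]
[[593.24704911 203.18059887  36.        ]
 [593.64297082 179.17912477  36.        ]
 [454.978911   195.45131812  36.        ]
 [455.37317163 172.25173104  36.        ]]
```

```bash
python3 - <<'E'
from h import *
P=[523.8,187.5]; o=yo(3.03,1)
reach([*P,100],o); print(get_tool_pos())
line_to([*P,40],vel=80,force_limit=8); dwell(.2); print(get_tool_pos(),get_force(),get_orientation())
gripper_to(0.0); print(get_opening(),get_force(),get_tool_pos(),get_time_s())
look("wrist","d_gr"); look("scene","d_sc")
E
```

```text
[523.69450463 187.18871068 100.0612839 ]
[524.09940558 187.58138045  40.48063969] [ 0.12018544 -0.87323509  0.18157317] [-166.26810019   89.95361301   16.76210907]
0.25914618361091013 [-1.44470742  4.37660653  5.24291047] [523.98944108 187.87621789  40.30138869] 6.8667
```

View pics/d_gr.png

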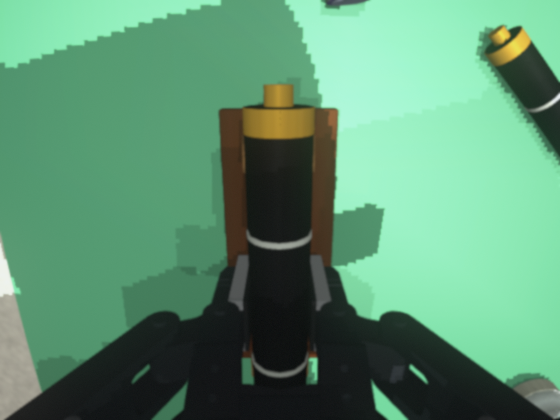

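```bash
python3 - <<'E'
from h import *
s=np.load("pics/d_gr.npy",allow_pickle=True).item()
T=np.array([523.99,187.876]);th=np.radians(3.03);u=np.array([np.cos(th),np.sin(th)]);n=np.array([-u[1],u[0]])
for uv,z in [([279,122],36),([279,107.5],34),([279,107.5],46),([279,84],34)]:
    p=unproj(s,[uv],z)[0][:2]-T; print(p@u,p@n)
o=yo(3.03,1)
line_to([523.99,187.88,150],vel=120); dwell(.3); print(get_force(),get_ft_torque(),get_time_s())
th=17.3; C=np.array([529.5,-204.8]); 
reach([*C,150],yo(th,1)); line_to([*C,80],vel=80); dwell(.3)
print(get_tool_pos(),get_orientation(),get_force(),get_ft_torque(),get_time_s())
look("wrist","e_ab"); look("scene","e_sc"); print(np.array(get_opening()))
E
```

```text
70.00208927829745 -0.2609423638470707
74.61458810484638 -0.25966188076416286
75.52764088734483 -0.27695231435270706
82.26242858220901 -0.26218532574510967
[-0.22396344  0.05029581 -1.00897367] [0.0213085  0.01388739 0.00203566] 8.3333
[ 529.64293534 -204.87492038   80.30156463] [139.73291935  89.97068437 -22.96980285] [-0.06546873 -0.22061767 -1.19339685] [-0.03701264  0.03887251 -0.00047952] 11.1167
0.26428228407229826
```

View pics/e_ab.png

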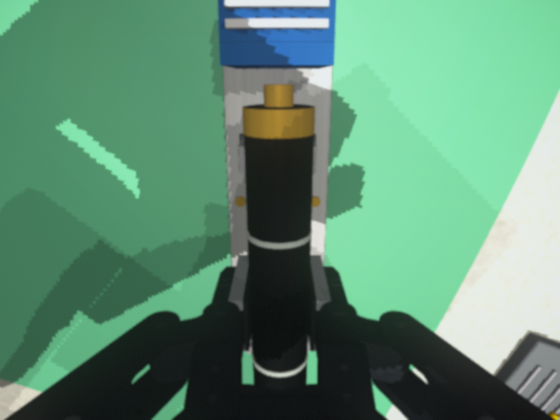

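View pics/e_sc.png

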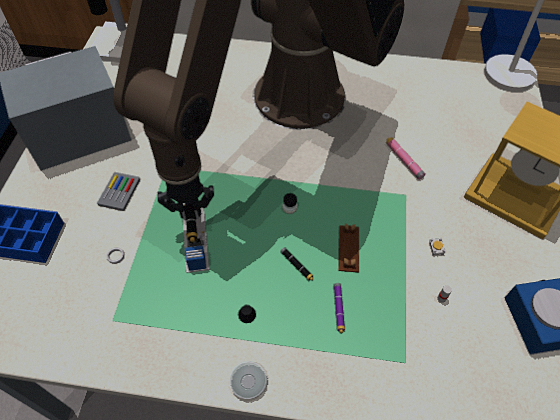

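```bash
python3 - <<'E'
from h import *
s=np.load("pics/e_ab.npy",allow_pickle=True).item()
T=np.array([529.643,-204.875]);th=np.radians(17.3);u=np.array([np.cos(th),np.sin(th)]);n=np.array([-u[1],u[0]])
for uv,z in [([279,122],76),([279,107.5],74),([219.5,66],58),([333,66],58),([240.5,201],6),([316,201],6),([243,140],46),([316,140],46)]:
    p=unproj(s,[uv],z)[0][:2]-T; print(uv,(p@u).round(2),(p@n).round(2))
i=cv2.imread("pics/e_ab.png")[50:260,200:360]
cv2.imwrite("pics/e_z.png",cv2.convertScaleAbs(cv2.resize(i,None,fx=3.5,fy=2.8,interpolation=cv2.INTER_CUBIC),alpha=2.0))
E
```

```text
[279, 122] 69.94 -0.42
[279, 107.5] 74.55 -0.42
[219.5, 66] 88.53 21.57
[333, 66] 88.51 -20.37
[240.5, 201] 17.87 21.34
[316, 201] 17.86 -21.28
[243, 140] 58.96 14.83
[316, 140] 58.95 -16.08
```

View pics/e_z.png

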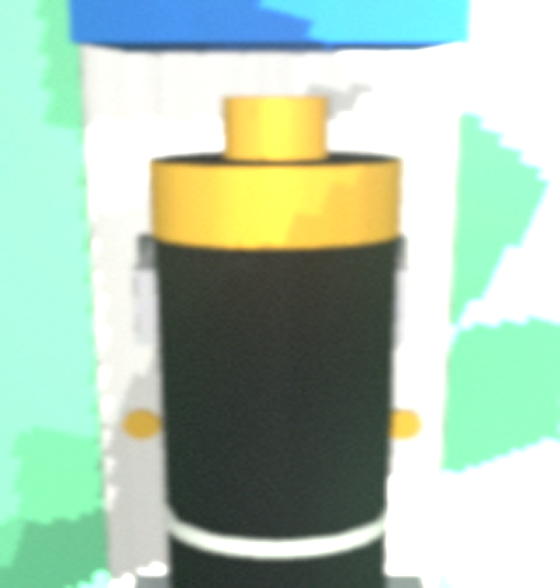

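```bash
python3 - <<'E'
from h import *
th=np.radians(17.3);u=np.array([np.cos(th),np.sin(th)]);n=np.array([-u[1],u[0]])
C=np.array([529.5,-204.8])+0.5*n
line_to([*C,61],vel=60); dwell(.2); b=get_force(); print(get_tool_pos(),b,get_time_s())
for z in np.arange(60,47.9,-1):
    r=line_to([*C,z],vel=12,force_limit=12)
    f=get_force()-b; t=get_ft_torque(); print(z,r,get_tool_pos()[2].round(2),f[2].round(2),"n",(f[:2]@n).round(2),"u",(f[:2]@u).round(2),np.round(t,2))
    if f[2]>17 or abs(f[:2]@n)>8 or r: break
print(get_time_s())
E
```

```text
[ 529.40791079 -204.35251669   61.11780244] [ 0.20756758  0.14613022 -2.20036351] 11.8833
60.0 False 60.09 2.12 n 1.55 u 0.22 [ 0.21  0.01 -0.01]
59.0 False 59.11 5.84 n 2.15 u -0.69 [ 0.32  0.01 -0.05]
58.0 False 58.18 7.44 n 2.33 u 0.11 [ 0.34  0.01 -0.05]
57.0 False 57.26 7.13 n 2.81 u -0.23 [ 0.34 -0.03 -0.03]
56.0 False 56.29 9.02 n 3.09 u 1.04 [ 0.36  0.04 -0.06]
55.0 False 55.28 8.88 n 3.1 u 1.06 [ 0.38 -0.03 -0.05]
54.0 False 54.26 8.51 n 2.44 u 1.48 [ 0.38 -0.08 -0.  ]
53.0 False 53.21 6.34 n 2.58 u 0.63 [ 0.36 -0.14 -0.06]
52.0 False 52.13 5.96 n 1.77 u 2.04 [ 0.39 -0.17 -0.04]
51.0 False 50.99 4.05 n 1.06 u 3.32 [ 0.37 -0.21 -0.05]
50.0 False 49.85 2.76 n 2.15 u 1.52 [ 0.31 -0.28 -0.04]
49.0 False 48.81 1.6 n 1.2 u 1.06 [ 0.25 -0.13 -0.  ]
48.0 False 47.79 -1.01 n 1.59 u 0.22 [ 0.23 -0.16 -0.01]
15.1333
```

```bash
python3 - <<'E'
from h import *
th=np.radians(17.3);u=np.array([np.cos(th),np.sin(th)]);n=np.array([-u[1],u[0]])
C=np.array([529.5,-204.8])+0.7*n
b=np.array([.2,.15,-1.2])
def st(z,r):
    f=get_force()-b; print(round(z,1),r,get_tool_pos()[2].round(2),f[2].round(2),"n",(f[:2]@n).round(2),"u",(f[:2]@u).round(2),np.round(get_ft_torque(),2)); return f
for z in list(np.arange(47,41.9,-1))+list(np.arange(41.5,38.9,-.5)):
    r=line_to([*C,z],vel=12,force_limit=8)
    f=st(z,r)
    if f[2]>8 or abs(f[:2]@n)>8 or r: break
print(get_time_s()); look("wrist","f_s"); look("scene","f_sc")
E
```

```text
47.0 False 46.8 -2.47 n 0.24 u 0.83 [ 0.14 -0.12 -0.03]
46.0 False 45.85 -4.67 n 0.09 u 1.23 [ 0.16 -0.08 -0.1 ]
45.0 False 44.85 -4.58 n 0.06 u 0.4 [ 0.17 -0.09  0.01]
44.0 False 43.88 -5.36 n 0.18 u 1.07 [ 0.15 -0.09 -0.06]
43.0 False 42.92 -5.96 n 0.39 u 0.93 [ 0.13 -0.11 -0.08]
42.0 False 41.9 -6.42 n 0.85 u 0.84 [ 0.14 -0.12  0.01]
41.5 False 41.47 -4.38 n 0.67 u 0.81 [ 0.05 -0.05 -0.04]
41.0 False 41.01 -3.51 n 0.29 u 0.66 [ 0.11  0.   -0.09]
40.5 False 40.51 -2.23 n 1.88 u -0.55 [ 0.23  0.03 -0.02]
40.0 False 40.3 5.56 n 4.19 u -1.67 [ 0.5   0.28 -0.1 ]
39.5 False 40.12 14.48 n 5.49 u -2.26 [ 0.67  0.54 -0.14]
17.8833
```

View pics/f_s.png

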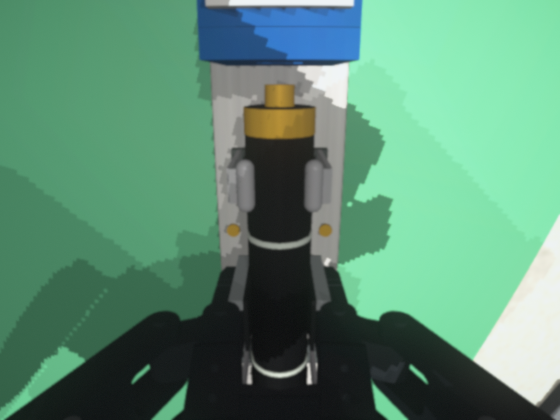

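```bash
python3 - <<'E'
from h import *
th=np.radians(17.3);u=np.array([np.cos(th),np.sin(th)]);n=np.array([-u[1],u[0]])
C=np.array([529.5,-204.8])
b=np.array([.2,.15,-1.2])
def st(z):
    f=get_force()-b; p=get_tool_pos(); print(z,p.round(2),"n",((p[:2]-C)@n).round(2),"F z",f[2].round(2),"n",(f[:2]@n).round(2),"u",(f[:2]@u).round(2),np.round(get_ft_torque(),2)); return f
st(0)
for z,k in [(40.1,.7),(40.3,.7),(40.3,1.0)]:
    line_to([*(C+k*n),z],vel=12); dwell(.1); st((z,k))
E
```

```text
0 [ 529.32 -204.01   40.12] n 0.81 F z 14.35 n 5.75 u -1.57 [ 0.69  0.47 -0.11]
(40.1, 0.7) [ 529.31 -204.04   40.31] n 0.78 F z 8.24 n 4.38 u -1.53 [ 0.58  0.33 -0.08]
(40.3, 0.7) [ 529.28 -204.06   40.33] n 0.77 F z 5.19 n 3.77 u 0.27 [ 0.72  0.17 -0.09]
(40.3, 1.0) [ 529.3  -203.97   40.31] n 0.85 F z 4.77 n 1.44 u -0.96 [ 0.18  0.19 -0.14]
```

```bash
python3 - <<'E'
from h import *
th=np.radians(17.3);u=np.array([np.cos(th),np.sin(th)]);n=np.array([-u[1],u[0]])
C=np.array([529.5,-204.8]); b=np.array([.2,.15,-1.2])
def st(z,r=None):
    f=get_force()-b; p=get_tool_pos(); print(z,r,"u",((p[:2]-C)@u).round(2),"n",((p[:2]-C)@n).round(2),p[2].round(2),"F z",f[2].round(2),"n",(f[:2]@n).round(2),"u",(f[:2]@u).round(2),np.round(get_ft_torque(),2)); return f
line_to([*(C+1.05*n),40.55],vel=12); st(0)
for x in np.arange(1,11.1,1):
    r=line_to([*(C+1.05*n+x*u),40.55],vel=12,force_limit=13); f=st(x,r)
    if r or f[:2]@u<-14: break
print(get_time_s()); look("wrist","g")
E
```

```text
0 None u 0.05 n 0.95 40.43 F z -1.78 n -0.62 u 0.09 [-0.01  0.01 -0.05]
1.0 False u 0.98 n 1.04 40.43 F z -2.69 n -0.46 u -1.21 [-0.19  0.07 -0.08]
2.0 False u 2.08 n 1.09 40.5 F z -2.31 n -0.44 u 0.76 [-0.12 -0.03 -0.06]
3.0 False u 3.09 n 1.08 40.53 F z -3.57 n -0.66 u 0.16 [ 0.02 -0.01 -0.03]
4.0 False u 4.1 n 1.05 40.56 F z -2.41 n -0.29 u 0.11 [-0.03  0.01  0.03]
5.0 False u 5.09 n 1.08 40.55 F z -3.33 n 0.13 u -0.48 [ 0.03  0.02 -0.  ]
6.0 False u 6.08 n 1.01 40.55 F z -3.53 n 0.54 u -0.29 [-0.04 -0.03  0.02]
7.0 False u 7.12 n 1.02 40.56 F z -3.48 n -0.56 u -0.71 [-0.03  0.   -0.05]
8.0 False u 8.1 n 1.04 40.56 F z -3.39 n 0.4 u -0.03 [ 0.04  0.03 -0.04]
9.0 False u 9.09 n 1.03 40.56 F z -3.89 n 0.27 u 0.03 [-0.   -0.02 -0.  ]
10.0 False u 10.11 n 1.03 40.57 F z -2.8 n -0.13 u -1.11 [-0.01  0.01 -0.01]
11.0 False u 11.1 n 1.03 40.57 F z -2.46 n -0.76 u -0.46 [ 0.01 -0.03  0.  ]
22.0333
```

View pics/g.png

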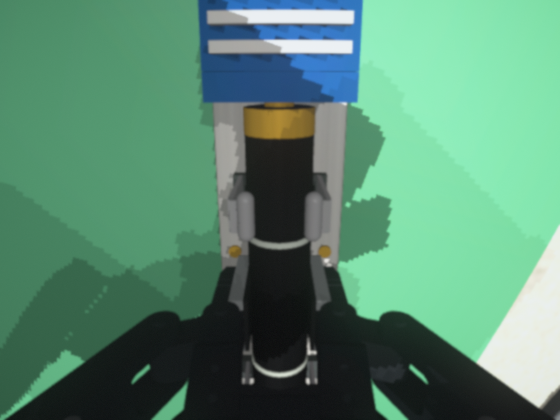

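```bash
python3 - <<'E'
from h import *
th=np.radians(17.3);u=np.array([np.cos(th),np.sin(th)]);n=np.array([-u[1],u[0]])
C=np.array([529.5,-204.8]); b=np.array([.2,.15,-1.2])
def st(z,r=None):
    f=get_force()-b; p=get_tool_pos(); print(z,r,"u",((p[:2]-C)@u).round(2),"n",((p[:2]-C)@n).round(2),p[2].round(2),"F z",f[2].round(2),"n",(f[:2]@n).round(2),"u",(f[:2]@u).round(2),np.round(get_ft_torque(),2)); return f
line_to([*(C+1.0*n+11*u),40.4],vel=12); dwell(.2); st("z")
# back a few mm, then forward: read drag at force-triggered stops
line_to([*(C+1.0*n+6*u),40.4],vel=20,force_limit=13); dwell(.2); st("back")
x=6
for L in (2,3,4,5,6,7,8,9):
    x1=x+2
    if x1>12: break
    r=line_to([*(C+1.0*n+x1*u),40.4],vel=10,force_limit=L); st((L,x1),r); dwell(.1); f=st("  hold"); x=(get_tool_pos()[:2]-C)@u
    if not r: break
print(get_time_s())
E
```

```text
z None u 11.11 n 0.96 40.47 F z -2.09 n 1.04 u 0.62 [ 0.16 -0.1  -0.07]
back None u 5.82 n 1.01 40.38 F z 0.24 n -1.34 u -2.0 [-0.15  0.32 -0.07]
(2, 8) False u 8.25 n 0.98 40.41 F z -1.16 n 0.72 u -0.32 [ 0.    0.   -0.08]
  hold None u 8.21 n 0.99 40.4 F z -1.93 n 0.81 u 0.6 [ 0.07 -0.08 -0.13]
23.5833
```

```bash
python3 - <<'E'
from h import *
th=np.radians(17.3);u=np.array([np.cos(th),np.sin(th)]);n=np.array([-u[1],u[0]])
C=np.array([529.5,-204.8]); b=np.array([.2,.15,-1.2])
def st(z,r=None):
    f=get_force()-b; p=get_tool_pos(); print(z,r,"u",((p[:2]-C)@u).round(2),"n",((p[:2]-C)@n).round(2),p[2].round(2),"F z",f[2].round(2),"n",(f[:2]@n).round(2),"u",(f[:2]@u).round(2)); return f
x=8.2
for L in (2,2.5,3,3.5,4,5,6,7,8):
    x1=x+1.2
    if x1>12.6: break
    r=line_to([*(C+1.0*n+x1*u),40.4],vel=8,force_limit=L); st((L,x1),r); x=(get_tool_pos()[:2]-C)@u
print(get_time_s())
E
```

```text
(2, 9.399999999999999) True u 8.97 n 1.0 40.28 F z 6.56 n -0.56 u 0.98
(2.5, np.float64(10.167340664848604)) True u 9.15 n 0.96 40.24 F z 8.32 n -1.12 u -0.8
(3, np.float64(10.351772210690445)) True u 9.68 n 0.96 40.25 F z 7.48 n -0.02 u 1.51
(3.5, np.float64(10.87972220179516)) True u 10.19 n 0.97 40.22 F z 6.57 n -1.07 u 0.02
(4, np.float64(11.392662967162648)) True u 10.8 n 0.94 40.23 F z 7.35 n -0.92 u -0.14
(5, np.float64(12.000473963113661)) True u 11.4 n 0.93 40.26 F z 7.87 n 0.19 u 0.03
24.8333
```

```bash
python3 - <<'E'
from h import *
th=np.radians(17.3);u=np.array([np.cos(th),np.sin(th)]);n=np.array([-u[1],u[0]])
C=np.array([529.5,-204.8]); b=np.array([.2,.15,-1.2])
def st(z,r=None):
    f=get_force()-b; p=get_tool_pos(); print(z,r,"u",((p[:2]-C)@u).round(2),"n",((p[:2]-C)@n).round(2),p[2].round(2),"F z",f[2].round(2),"n",(f[:2]@n).round(2),"u",(f[:2]@u).round(2),get_time_s().__round__(2)); return f
x=(get_tool_pos()[:2]-C)@u
line_to([*(C+1.0*n+x*u),40.5],vel=12); dwell(.1); st("z")
for k in range(10):
    x+=.2
    r=line_to([*(C+1.0*n+x*u),40.5],vel=3,force_limit=9); f=st(round(x,2),r)
    if r or f[:2]@u<-9: break
E
```

```text
z None u 11.35 n 1.01 40.32 F z -0.01 n -1.48 u 0.82 25.18
11.6 False u 11.41 n 1.03 40.36 F z -2.42 n -2.87 u -1.07 25.43
11.8 False u 11.63 n 1.07 40.42 F z -1.4 n -3.3 u -2.96 25.68
12.0 False u 11.91 n 1.11 40.46 F z -1.16 n -2.81 u -1.83 25.93
12.2 False u 12.19 n 1.09 40.48 F z -0.71 n -1.67 u -1.17 26.18
12.4 False u 12.42 n 1.08 40.48 F z -2.75 n -0.6 u -1.32 26.43
12.6 False u 12.61 n 1.06 40.48 F z -1.69 n -0.25 u -0.99 26.68
12.8 False u 12.81 n 1.07 40.48 F z -3.0 n -0.73 u -1.14 26.93
13.0 False u 13.01 n 1.02 40.48 F z -2.46 n -1.43 u -1.18 27.18
13.2 False u 13.21 n 1.01 40.48 F z -3.0 n -0.68 u -0.82 27.43
13.4 False u 13.43 n 1.0 40.52 F z -3.12 n -0.06 u -0.85 27.68
```

```bash
python3 - <<'E'
from h import *
th=np.radians(17.3);u=np.array([np.cos(th),np.sin(th)]);n=np.array([-u[1],u[0]])
C=np.array([529.5,-204.8]); b=np.array([.2,.15,-1.2])
def st(z,r=None):
    f=get_force()-b; p=get_tool_pos(); print(z,r,"u",((p[:2]-C)@u).round(2),"n",((p[:2]-C)@n).round(2),p[2].round(2),"F z",f[2].round(2),"n",(f[:2]@n).round(2),"u",(f[:2]@u).round(2),get_time_s().__round__(2)); return f
line_to([*(C+1.0*n+8*u),40.5],vel=12); dwell(.3); st("back")
x=8
for L in (3,4,5,6):
    x1=x+1.3
    r=line_to([*(C+1.0*n+x1*u),40.5],vel=5,force_limit=L); st((L,round(x1,2)),r)
    if not r: x=x1
    else:
        x=(get_tool_pos()[:2]-C)@u; line_to([*(C+1.0*n+x*u),40.5],vel=5); dwell(.2); st("  re")
E
```

```text
back None u 7.97 n 1.02 40.47 F z -1.71 n -0.54 u -0.68 28.58
(3, 9.3) False u 9.42 n 1.02 40.49 F z -1.93 n 0.46 u -0.88 28.99
(4, 10.6) False u 10.66 n 0.99 40.5 F z -2.18 n 1.35 u -0.79 29.4
(5, 11.9) False u 12.0 n 1.02 40.49 F z -2.5 n -0.64 u -0.28 29.81
(6, 13.2) False u 13.26 n 0.97 40.5 F z -2.79 n -0.23 u -0.36 30.22
```

```bash
python3 - <<'E'
from h import *
th=np.radians(17.3);u=np.array([np.cos(th),np.sin(th)]);n=np.array([-u[1],u[0]])
C=np.array([529.5,-204.8]); b=np.array([.2,.15,-1.2])
def st(z,r=None):
    f=get_force()-b; p=get_tool_pos(); print(z,r,"u",((p[:2]-C)@u).round(2),"n",((p[:2]-C)@n).round(2),p[2].round(2),"F z",f[2].round(2),"n",(f[:2]@n).round(2),"u",(f[:2]@u).round(2),get_time_s().__round__(2)); return f
x=13.2
while x<17:
    x+=.15
    r=line_to([*(C+1.0*n+x*u),40.5],vel=3,force_limit=9); f=st(round(x,2),r)
    if r or f[:2]@u<-9: break
dwell(.1); st("hold"); look("wrist","h")
E
```

```text
13.35 False u 13.35 n 1.01 40.5 F z -2.88 n -0.7 u -0.28 30.47
13.5 False u 13.46 n 1.02 40.49 F z -1.71 n 0.12 u -1.61 30.72
13.65 False u 13.62 n 1.01 40.5 F z -2.06 n 0.28 u -1.67 30.97
13.8 False u 13.8 n 1.01 40.48 F z -3.17 n -0.98 u -0.91 31.22
13.95 False u 13.88 n 1.01 40.49 F z -1.36 n -1.01 u -2.03 31.47
14.1 False u 13.92 n 1.05 40.48 F z -1.92 n -0.09 u -4.44 31.72
14.25 False u 13.96 n 1.05 40.47 F z -0.66 n -2.29 u -6.34 31.97
14.4 False u 13.93 n 1.09 40.41 F z -0.65 n -2.22 u -6.63 32.22
14.55 False u 13.95 n 1.1 40.44 F z 0.1 n -2.69 u -7.6 32.47
14.7 False u 13.98 n 1.08 40.43 F z 0.53 n -2.77 u -9.0 32.72
hold None u 13.99 n 1.09 40.43 F z 0.02 n -2.35 u -8.57 32.82
```

View pics/h.png

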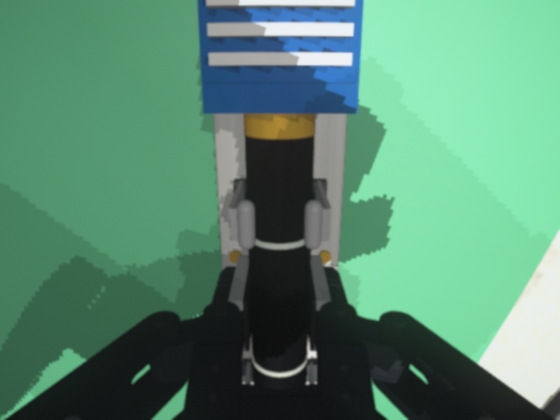

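```bash
python3 - <<'E'
from h import *
th=np.radians(17.3);u=np.array([np.cos(th),np.sin(th)]);n=np.array([-u[1],u[0]])
C=np.array([529.5,-204.8]); b=np.array([.2,.15,-1.2])
def st(z,r=None):
    f=get_force()-b; p=get_tool_pos(); print(z,r,"u",((p[:2]-C)@u).round(2),"n",((p[:2]-C)@n).round(2),p[2].round(2),"F z",f[2].round(2),"n",(f[:2]@n).round(2),"u",(f[:2]@u).round(2),get_time_s().__round__(2)); return f
x=14.7
while x<16.5:
    x+=.1
    r=line_to([*(C+1.0*n+x*u),40.5],vel=3,force_limit=4); dwell(.1); f=st(round(x,2),r)
    if r or f[:2]@u<-11.2: break
dwell(.6); st("hold")
E
```

```text
14.8 False u 14.0 n 1.11 40.42 F z 2.09 n -3.36 u -9.74 33.22
14.9 False u 13.98 n 1.14 40.4 F z 1.02 n -4.59 u -10.93 33.57
15.0 False u 13.99 n 1.11 40.42 F z 1.72 n -4.47 u -11.7 33.92
hold None u 13.99 n 1.11 40.41 F z 1.54 n -4.0 u -11.19 34.52
```

```bash
python3 - <<'E'
from h import *
th=np.radians(17.3);u=np.array([np.cos(th),np.sin(th)]);n=np.array([-u[1],u[0]])
C=np.array([529.5,-204.8]); b=np.array([.2,.15,-1.2])
def st(z,r=None):
    f=get_force()-b; p=get_tool_pos(); print(z,r,"u",((p[:2]-C)@u).round(2),"n",((p[:2]-C)@n).round(2),p[2].round(2),"F z",f[2].round(2),"n",(f[:2]@n).round(2),"u",(f[:2]@u).round(2),get_time_s().__round__(2)); return f
line_to([*(C+1.0*n+15.1*u),40.5],vel=3); dwell(.5); st("push")
line_to([*(C+1.1*n+14.35*u),40.5],vel=3); st("ease")
gripper_to(1.0); st("open"); print(get_opening())
line_to([*(C+1.1*n+14.2*u),150],vel=80); dwell(.2); st("up")
look("wrist","i"); look("scene","i_sc")
for q in ["tube_shoulder","tube_mid","lamp_face"]: m(q,"wrist")
E
```

```text
push None u 14.0 n 1.12 40.41 F z 1.86 n -5.02 u -12.4 35.27
ease None u 13.95 n 1.09 40.43 F z -1.05 n -2.04 u -7.53 35.67
open None u 14.43 n 1.07 40.52 F z 1.01 n 1.14 u 0.35 36.3
1.0015961370482007
up None u 14.1 n 1.18 149.68 F z 1.06 n -0.61 u -0.15 38.02
wrist tube_shoulder [([615.3, -181.5, 26.1], 0.61)]
wrist tube_mid [([539.5, -200.7, 36.1], 0.61)]
wrist lamp_face [([611.8, -180.3, 32.7], 0.72)]
```

View pics/i.png

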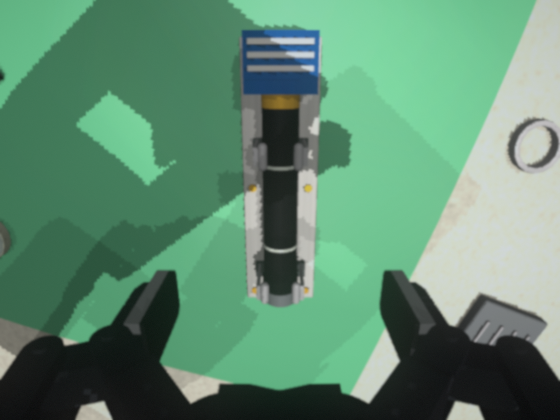

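View pics/i_sc.png

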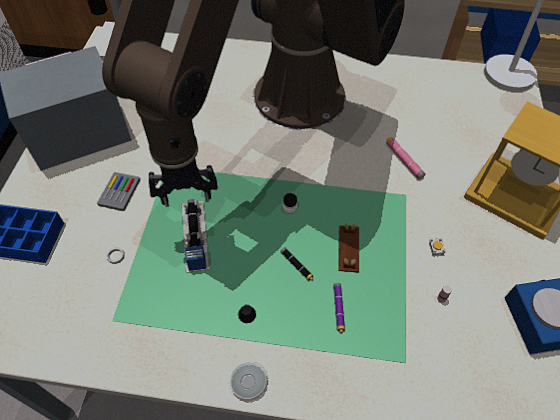

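```bash
python3 - <<'E'
from h import *
th=np.radians(17.3);u=np.array([np.cos(th),np.sin(th)]);n=np.array([-u[1],u[0]])
C=np.array([529.5,-204.8])
s=np.load("pics/i.npy",allow_pickle=True).item()
for uv,z in [([281,305.5],46),([281,94],58),([281,108],46)]:
    p=unproj(s,[uv],z)[0][:2]-C; print(uv,(p@u).round(2),(p@n).round(2))
i=cv2.imread("pics/i.png")[80:120,230:330]
cv2.imwrite("pics/i_z.png",cv2.convertScaleAbs(cv2.resize(i,None,fx=8,fy=8,interpolation=cv2.INTER_CUBIC),alpha=2.0))
E
```

```text
[281, 305.5] -59.23 -0.34
[281, 94] 89.22 -0.13
[281, 108] 80.5 -0.17
```

View pics/i_z.png

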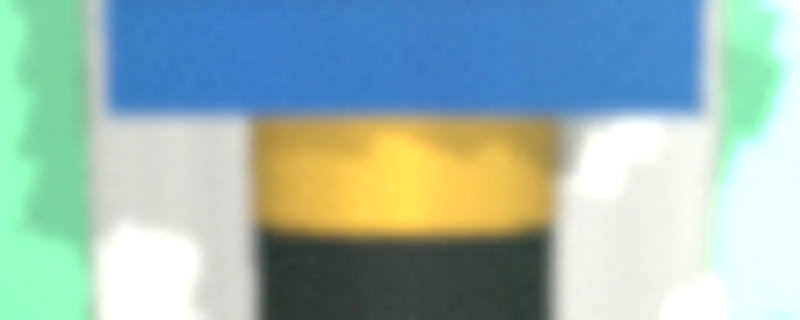

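```bash
python3 - <<'E'
from rig import *
print(get_force()); close_job(); print(get_time_s())
E
```

```text
[ 0.36432681 -0.06042129  0.43250574]
the job is handed in; nothing more can be done
the job is handed in; nothing more can be done
```

The scope tube is in both spring clips with its nose in the lamp socket and its shoulder against the block. I handed the job in at about 38 s, with the gripper open and clear above it.

- **Snapping in:** the clips took about 9 N to open. The highest downward force I read was about 14.5 N at the seat.
- **Sliding:** I never read the drag directly. I put it at about 3 N, from pauses (readings up to 3 N) and from slides that did not trip a 3 N force limit. While measuring it I slid the tube back about 5 mm twice and forward again before the final push; the nose may have left the socket and gone back in during this.
- **Push home:** the shoulder met the face at the predicted 14 mm of travel, and I pushed to 12.4 N along the axis. That is about 8–9 N above the drag estimate, with up to 5 N of side force. The tool did not move between about 9 N and 12.4 N.
- **After release:** the last wrist picture shows the brass band flush with the lamp face. From the tube's rear end to the face measures 148.5 mm, against 148.6 mm for the whole tube measured the same way on the rest, so no gap shows. The scene picture shows the other things where they were.
- **Disagreements:** that measuring method reads about 1.4 mm short of the tube's true 150 mm. The detector's position for the shoulder is about 3.5 mm past its own position for the lamp face, which is within its stated error.

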